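Seat a telescope mirror in its three-point cell

ROBOT

A 6-joint arm with a two-finger parallel gripper is mounted at the origin on the work surface. World frame = base frame: x ahead of the robot, y to its left, z up, the work surface at z = 0. Lengths are in m, angles in rad, forces in N, time in s.
With the tool pointing down it reaches from about 0.35 to 0.875 m from the base axis. Payload 15.5 kg.
Tool frame: the origin (TCP) lies at the very end of the fingers, on their centre line; the grasp point (between the pads) lies 19 mm behind it; z points along the fingers, y is the line along which they close (so a half turn about z gives the same grasp; the last joint's range is limited). The gripper opens to 85 mm and grips with 20 to 120 N. Pads are 22 mm wide; open, the fingers measure 114 mm over their backs; the gripper's body (76 mm by 85 mm) begins 54 mm behind the grasp point. The pads swing forward as they close: fully open they stand 13 mm farther back than shut.
Start: joints at [-1.272, 0.494, 1.345, -0, 1.302, -0.096], TCP at [0.24, -0.577, 0.231] pointing down, gripper open.
Joint ranges: [-2.91, 2.91], [-0.82, 2.16], [0.22, 2.67], [-1.22, 4.37], [0.12, 2.79], [-3.08, 3.08]. Speed limits (rad/s): [1.89, 1.89, 2.57, 3.01, 3.01, 3.01].

INTERFACE

Orientations are given as a rotation vector (axis times angle).
In Python, from workcell import arm gives the robot as it stands.
- The arm moves only by the tool send_rows, never from a script. Its argument "moves" is a list of rows, each an object with "turn": the turn, a rotation vector about the tool's x, y, z in rad, a list of three; "linear": the shift along the tool's x, y, z in mm, a list of three; "claw": the closure in counts, from 0 (fully open) to 255 (shut). A call has 1 to 5 rows; each row is the pose to reach, as a shift and turn from the pose commanded when the call began, along the tool's axes at that moment; what a row does not reach only later rows make up. A row lasts 1/10 s, in which the tool goes at most 50 mm and 8.59 degrees, less where a joint would pass 70% of its speed; a pose out of reach is approached as far as the arm can. A call with a gripper value outside its range is refused whole. The fingers move at their own pace and stop on an object; the grip force is fixed at half the most. Time passes only in rows, so rows that repeat a pose let the fingers close. It gives the time, the measured TCP pose, the force, the opening and the grip force at its end, in the units of the state.
- arm.state(): the state, without advancing time (a new reading comes with each control period).
- arm.camera(name): name is "side" or "top"; returns (picture, depth): 384x512x3 uint8, blue, green, red; 384x512 float32, m along the optical axis (not along the pixel's ray), 0 where there is no reading.
- arm.calibration(name): a dict with "mtx" (3x3 intrinsics, pixels), "rvec" (rotation vector, rad) and "tvec" (3), from world to camera coordinates, as OpenCV has them. Camera axes: x right, y down, z forward; pixel columns grow to the right and rows downward; lengths in m; the calibration is good to about 2 mm. A picture is of the moment at which its call begins. calibration takes no time and is no camera call.
- arm.job_done(): hands the job in; it is judged then, once.
The state is a dict: "time_s": time; "joint_positions": joint angles; "joint_velocities": joint speeds; "joint_efforts": joint torques, N m; "eef_pos": TCP position; "eef_rot": TCP orientation; "ft_force": force on the tool from outside, world axes, zero at the start; "wrist_torque": the same for the moment, N m; "gripper_width": finger opening in m; "finger_force": force on a finger pad.
Only numpy, scipy, OpenCV 4.12 (cv2) and the standard library are available. Lean on these libraries where they do the work, as an engineer would, in place of code of your own. Each camera call takes 0.05 s, during which the arm holds its last target. There are 200 camera calls.

TASK

The small telescope mirror is lying on its wooden stand: fit it in the mirror cell on the tailboard. Set it face up on the three support points, slide it under the two edge clips against both stop screws, then push the sliding keeper against its rim with a few newtons, so that it bears on all three points, both stops and the keeper and cannot rock. It is glass: load none of these contacts with more than 10 N, do not tip it, and leave everything else on the bench where it is.

Things in the scene. Friction and masses are not known exactly. Their poses are not given: they have to be found in the camera images.
- mirror: Round telescope mirror, a glass disc 65 mm in diameter and 14 mm thick, about 0.12 kg, silvered face up with a small black ring at its middle. Origin: centre of the underside; z up.
- cell: Mirror cell, screwed to the bench: plywood tailboard 165 x 130 x 18 mm with a 6 mm aluminium plate (its top 24 mm above the bench). Origin: on the bench below the nominal centre of the seated mirror. x: the way mirror and keeper slide home, y left, z up. Beside the mirror (y beyond +-33 mm, x from -30 to 15) it is clear for fingers above the plate.
- seat (a point): On the cell, 40 mm above its origin: nominal centre of the seated mirror's underside. Three white nylon caps, 22 mm out at 180 and +-60 degrees from x, carry it; they are screws, each set up to 1 mm high or low. A mirror lowered with its centre 11 mm before this point (at cell x = -11 mm) passes clear of the clips.
- clip_left (a point): Inner edge of the left clip's lip, 28 mm out from the cell's z axis at +40 degrees from x. The clip is an aluminium angle 14 mm wide, upright 43 to 47 mm out, lip 4 mm thick, its underside 58 mm above the bench (4 mm over the seated mirror's face), overhanging the seated mirror by 2 to 7 mm.
- clip_right (a point): The same on the right clip, at -40 degrees. Under each lip a stop screw with a white nylon ball tip, 47 mm above the bench, points at the axis, tip nominally 32.5 mm out. Both are set in or out for the mirror, so that the true seat lies up to 3.5 mm before or behind the nominal one along x, and up to 1 mm beside it, and has to be found by touch.
- keeper: Sliding keeper of the cell, dark steel, at the -x side of the seat. It slides along the cell's x by 34 mm against a steady rub of 5 N and stays where it is left. Origin: on the bench below the tip of its white ball nose (47 mm up), which meets the mirror's rim; axes as the cell's. Tip at cell x = -58 to -50 mm at the start, -36 to -29 when home.
- keeper_tab (a point): Middle of the top of the keeper's upright thumb tab, 75 mm above the bench and 33 mm behind the tip of its nose. The tab is 14 x 14 mm in plan, free above the keeper's foot, which is 33 mm high and lies 13 to 57 mm behind the tip; it can be pushed from behind (its -x face) or pinched from above.
- stand: Round turned wooden stand with a cork top, 68 mm wide at its foot, 48 mm at the top, 24 mm high, on which the mirror lies at the start, its rim overhanging all round; fixed. Origin: centre of the underside.
- eyepiece: Bystander: black eyepiece, 38 mm in diameter, 56 mm tall, standing.
- blank: Bystander: small clear glass disc, 46 mm in diameter, 10 mm thick, lying flat on the bench.
- driver: Bystander: screwdriver lying on the bench.
- wrench: Bystander: steel wrench lying on the bench.
- tin: Bystander: tin, 68 mm in diameter, 75 mm tall.
- focus_tube: Bystander: short aluminium focuser tube, 54 mm in diameter, 50 mm tall.
- tape: Bystander: yellow tape measure, 66 x 36 x 64 mm.
There are look-alikes about, which are no part of the job. Of the things like the cell, leave any that is green, purple or red; of the rest the larger one is meant.

How it is judged:
On the way:
1. the mirror bears on all three support points (contact force between mirror and pad_near_c0 above 0.08 N and contact force between mirror and pad_left_c0 above 0.08 N and contact force between mirror and pad_right_c0 above 0.08 N), for 0.2 s.
At the end, for the whole second after the job is handed in: The mirror lies face up and at rest in the cell, its underside 37 to 43 mm above the bench and its centre within 5 mm of the nominal seat along x, pressing on each of the three support points (over 0.08 N each), on both stop screws (over 0.6 N each) and on the keeper (over 1.5 N) (all of step 1 and contact force between mirror and stops_c0 above 0.6 N and contact force between mirror and stops_c1 above 0.6 N and contact force between mirror and keeper above 1.5 N and x of mirror in the frame of cell between -0.005 and 0.005 m and z of mirror in the frame of cell between 0.037 and 0.043 m and angle between mirror's own z axis and vertical below 0.12 rad and linear speed of mirror below 0.01 m/s); the robot touches nothing.
It fails at once if a contact of the glass with a support point, a stop or the keeper is loaded with more than 10 N (contact force between mirror and pad_near_c0 above 10 N or contact force between mirror and pad_left_c0 above 10 N or contact force between mirror and pad_right_c0 above 10 N or contact force between mirror and stops_c0 above 10 N or contact force between mirror and stops_c1 above 10 N or contact force between mirror and keeper above 10 N).
It fails at once if the mirror is tipped by more than 0.5 rad (angle between mirror's own z axis and vertical above 0.5 rad).
It fails at once if a bystander is moved by more than 20 mm (distance of any of eyepiece, blank, driver, wrench, tin, focus_tube, tape from where it was at the start of the episode above 0.02 m).
It also fails if it takes over 64 s, if anything falls off the work surface, if the arm or the gripper's body presses on something with over 40 N, if the wrist force passes 120 N, or if a joint passes its speed limit or range.

## Working session

There is one attempt and no reset: what is moved stays moved. The work goes in short steps, Python scripts to look and compute and a tool call to move; the robot and the scene stay as the last step left them, time stands still between calls to the robot, and variables do not carry over. Pictures are saved under pics/ and viewed, at most 10 in all, crops included, and the job is handed in when it is done.

Besides the shell and the picture viewer there is one more tool, called after ">>>" as name(argument=value, ...) on one line, values as JSON. send_rows: Moves the arm, as the interface text tells. Its arguments: {"type":"object","properties":{"moves":{"type":"array"}},"required":["moves"]}

```bash
mkdir -p pics; ls
cat > h.py <<'E'
import numpy as np,cv2
from workcell import arm
def cam(n):
    c=arm.calibration(n);K=np.array(c["mtx"],float);R=cv2.Rodrigues(np.array(c["rvec"],float))[0];t=np.array(c["tvec"],float).ravel();return K,R,t
def ray(n,px,z):
    K,R,t=cam(n);px=np.atleast_2d(np.array(px,float));d=np.c_[px,np.ones(len(px))]@np.linalg.inv(K).T@R;o=-R.T@t
    return o+d*((z-o[2])/d[:,2])[:,None]
def cloud(n,depth):
    K,R,t=cam(n);h,w=depth.shape;u,v=np.meshgrid(np.arange(w),np.arange(h))
    p=np.stack([(u-K[0,2])/K[0,0]*depth,(v-K[1,2])/K[1,1]*depth,depth],-1);return (p-t)@R
def proj(n,P):
    K,R,t=cam(n);q=(np.atleast_2d(P)@R.T+t)@K.T;return q[:,:2]/q[:,2:]
E
python3 - <<'E'
from h import *
for n in("top","side"):
    p,d=arm.camera(n);cv2.imwrite(f"pics/{n}0.png",p);np.save(f"{n}0.npy",d)
    K,R,t=cam(n);print(n,-R.T@t,K[0,0])
print(arm.state())
E
```

```text
pics
top [ 0.47110581 -0.13023016  1.69326279] 492.13207688402974
side [-0.09877881  0.68851384  1.14155658] 487.16649581528975
{'time_s': 0.1, 'joint_positions': array([-1.27149951e+00,  4.94124683e-01,  1.34606611e+00,  8.34010952e-06,
        1.30249713e+00, -9.54775094e-02]), 'joint_velocities': array([ 0.00104228, -0.00128563, -0.00183356,  0.00201652, -0.0008064 ,
        0.00140665]), 'joint_efforts': array([ 1.14743976e-03, -8.83595252e+01, -3.84561145e+01, -3.56911887e-04,
        5.23128983e-03,  1.12364177e-05]), 'eef_pos': array([ 0.24029814, -0.57661085,  0.23075866]), 'eef_rot': array([-3.07952167e+00, -6.15873888e-01,  1.62404826e-04]), 'ft_force': array([ 0.68313285,  0.21989268, -0.01670646]), 'wrist_torque': array([ 0.02077837, -0.01785771, -0.01166784]), 'finger_force': 0.0, 'gripper_width': 0.08542805456342656}
```

View pics/top0.png

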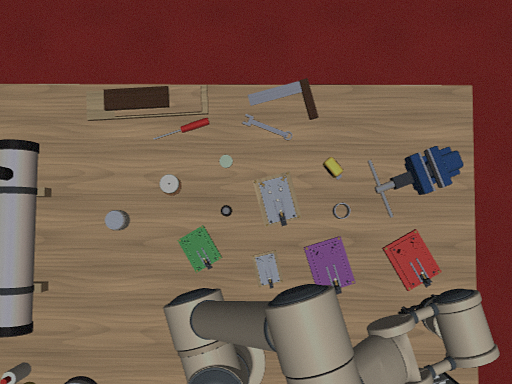

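View pics/side0.png

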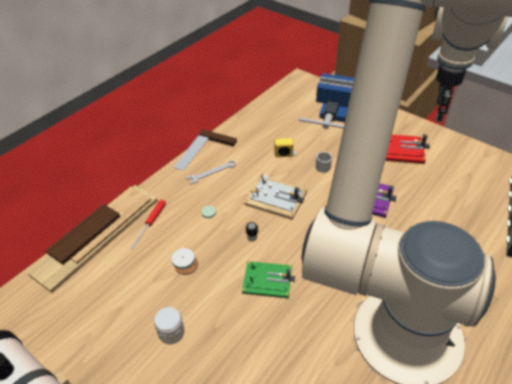

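The top view shows:
- **Cell look-alikes:** large grey (277,200), small grey (267,269), green (200,248), purple (330,263) and red (412,260). I choose the large grey one.
- **Mirror look-alikes:** white disc with a ring on wood (170,184), tin (117,219), blank (226,161) and focuser tube (342,211). I choose the disc at (170,184).

The close crop below checks both choices.

Run:
```python
from h import *
p=cv2.imread("pics/top0.png");s=cv2.imread("pics/side0.png")
f=lambda im,x,y,w,h,k:cv2.resize(im[y:y+h,x:x+w],None,fx=k,fy=k,interpolation=cv2.INTER_CUBIC)
a=f(p,250,168,56,64,8)[:, :400];b=f(s,240,168,72,54,5);c=f(p,150,166,40,36,5)
o=np.zeros((512,800,3),np.uint8);o[:,:400]=a;o[:270,410:770]=b;o[290:470,410:610]=c
cv2.imwrite("pics/crop.png",o)
for n in("top","side"):
    C=cloud(n,np.load(n+"0.npy"));np.save(n+"c.npy",C)
    print(n,C[184,170] if n=="top" else C[256,183])
```

```text
top [0.59807348 0.18779512 0.04086759]
side [0.60074299 0.19011979 0.03801278]
```

View pics/crop.png

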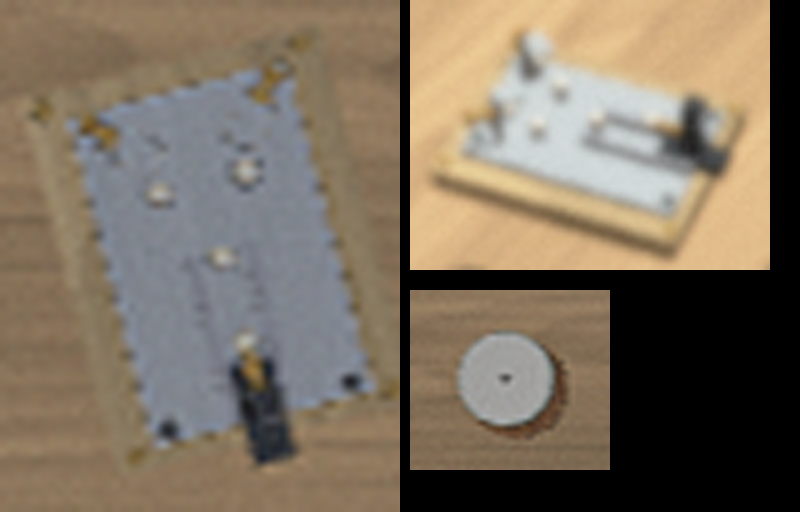

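The crop confirms the choice. The large grey cell has three white pads at crop pixels (160,193), (246,171) and (222,257), the keeper nose at (245,342), and clips at the top. The mirror has its black ring and lies on the wooden stand. Next I measure both.

Run:
```python
from h import *
p=cv2.imread("pics/top0.png").astype(int);s=cv2.imread("pics/side0.png").astype(int)
def blobs(im,x0,y0,x1,y1,thr,seeds,r=3.2):
    out=[]
    for sx,sy in seeds:
        yy,xx=np.mgrid[int(sy)-3:int(sy)+5,int(sx)-3:int(sx)+5]
        R=im[...,2][yy,xx].astype(float)   # red channel: pads white vs bluish plate
        w=np.clip(R-np.median(R)-12,0,None)*(np.hypot(xx-sx,yy-sy)<r)
        out.append([(w*xx).sum()/w.sum(),(w*yy).sum()/w.sum()])
    return np.array(out)
c=lambda x,y,k,ox,oy:((x+.5)/k-.5+ox,(y+.5)/k-.5+oy)
T=[c(160,193,8,250,168),c(246,171,8,250,168),c(222,257,8,250,168),c(245,342,8,250,168)]
S=[c(538-410,126,5,240,168),c(561-410,90,5,240,168),c(597-410,119,5,240,168),c(653-410,122,5,240,168)]
for n,im,sd in(("top",p,T),("side",s,S)):
    b=blobs(im,0,0,0,0,0,sd,2.6);print(n,b.round(1).tolist())
    q=ray(n,b[:3],.0395)[:,:2];m=q.mean(0);dx=(q[0]+q[1])/2-q[2]
    print(" pads",q.round(4).tolist(),"ctr",m.round(4),"yaw",np.degrees(np.arctan2(dx[1],dx[0])).round(1),"r",np.linalg.norm(q-m,axis=1).round(4), "nose",ray(n,b[3:],.047).round(4))
# plate
h=p[...,0]-p[...,2];M=((h>5)).astype(np.uint8);M[:168]=0;M[232:]=0;M[:,:250]=0;M[:,306:]=0
M=cv2.morphologyEx(M,cv2.MORPH_CLOSE,np.ones((5,5)))
pts=np.argwhere(M)[:,::-1].astype(float);P=ray("top",pts,.024)[:,:2]
r=cv2.minAreaRect((P*1000).astype(np.float32));print("plate mm",r)
# mirror
for n,sd,im in(("top",(170,184),p),("side",(183,257),s)):
    g=im.min(2);x,y=sd
    m=np.zeros(g.shape,np.uint8);m[y-16:y+16,x-18:x+18]=(g>125)[y-16:y+16,x-18:x+18]
    cs,_=cv2.findContours(m,0,1);k=max(cs,key=cv2.contourArea)[:,0].astype(float)
    Q=ray(n,k,.038)[:,:2];print(n,"mirror",cv2.minEnclosingCircle((Q*1000).astype(np.float32)),(Q.min(0)+Q.max(0))/2,cv2.fitEllipse((Q*1000).astype(np.float32)))
    yy,xx=np.mgrid[y-4:y+5,x-4:x+5];w=np.clip(np.median(g[yy,xx])-20-g[yy,xx],0,None);print(" ring",ray(n,[[(w*xx).sum()/w.sum(),(w*yy).sum()/w.sum()]],.038).round(4))
# obstacles heights near
C=np.load("topc.npy");print("keeper tab",C[215:228,276:292][...,2].max())
```

```text
top [[269.4, 191.6], [280.3, 188.7], [277.4, 199.6], [280.1, 210.3]]
 pads [[0.5743, -0.148], [0.5845, -0.1844], [0.5476, -0.1749]] ctr [ 0.5688 -0.1691] yaw 15.2 r [0.0218 0.0219 0.0219] nose [[ 0.5116 -0.1841  0.047 ]]
side [[265.1, 191.4], [269.8, 184.0], [276.4, 190.2], [288.2, 190.5]]
 pads [[0.5734, -0.1491], [0.582, -0.1844], [0.5483, -0.175]] ctr [ 0.5679 -0.1695] yaw 15.7 r [0.0211 0.0205 0.0204] nose [[ 0.5139 -0.1907  0.047 ]]
plate mm ((541.5789794921875, -177.2247314453125), (160.1531219482422, 93.87275695800781), 14.94483470916748)
top mirror ((601.107666015625, 193.7159423828125), 30.9210147857666) [0.60000996 0.19351735] ((600.9671020507812, 193.4942169189453), (58.67763137817383, 59.791961669921875), 159.89183044433594)
 ring [[0.6012 0.1931 0.038 ]]
side mirror ((609.7579345703125, 189.0540008544922), 70.60066223144531) [0.60970174 0.19038948] ((609.9716796875, 188.23245239257812), (113.61102294921875, 116.06051635742188), 145.95733642578125)
 ring [[0.6003 0.1934 0.038 ]]
keeper tab 1.6932627895469927
```

```bash
cat >> h.py <<'E'
from scipy.spatial.transform import Rotation as Ro
def go(*targets,yaw=15.0,frm=None):
    s=arm.state();R=Ro.from_rotvec(s["eef_rot"]);G=Ro.from_euler("z",yaw,degrees=True)*Ro.from_rotvec([np.pi,0,0])
    p=np.array(s["eef_pos"]);print("t",s["time_s"],"pos",p.round(4),"F",np.round(s["ft_force"],2),"w",round(s["gripper_width"],4))
    for T in targets: print(np.round(R.inv().apply(np.array(T)-p)*1000,1).tolist(),(R.inv()*G).as_rotvec().round(4).tolist())
CELL=np.array([.5685,-.1692]);YAW=15.0
def cw(x,y,z):
    a=np.radians(YAW);return [CELL[0]+x*np.cos(a)-y*np.sin(a),CELL[1]+x*np.sin(a)+y*np.cos(a),z]
E
python3 -c "
from h import *
go((.601,.1932,.231),(.601,.1932,.13))"
```

```text
t 0.1 pos [ 0.2403 -0.5766  0.2308] F [ 0.68  0.22 -0.02] w 0.0854
[629.0, -571.9, 0.5] [-0.0011, -0.0, 0.133]
[629.0, -571.8, 101.5] [-0.0011, -0.0, 0.133]
```

>>> send_rows(moves=[{"turn": [0,0,0.133],"linear": [629,-572,0],"claw": 0},{"turn": [0,0,0.133],"linear": [629,-572,0],"claw": 0},{"turn": [0,0,0.133],"linear": [629,-572,0],"claw": 0},{"turn": [0,0,0.133],"linear": [629,-572,0],"claw": 0},{"turn": [0,0,0.133],"linear": [629,-572,0],"claw": 0}])

```text
time_s: 0.6
eef_pos: [0.3467, -0.3486, 0.2311]
eef_rot: [-3.114, -0.409, 0.0]
ft_force: [1.8, -0.2, 0.5]
gripper_width: 0.0855
finger_force: 0.0
```

```bash
python3 -c "
from h import *
go((.601,.1932,.231),(.601,.1932,.13))"
```

```text
t 0.6 pos [ 0.3467 -0.3486  0.2311] F [ 1.82 -0.16  0.54] w 0.0855
[385.6, -457.7, 0.3] [-0.0003, 0.0, -0.0004]
[385.6, -457.6, 101.3] [-0.0003, 0.0, -0.0004]
```

>>> send_rows(moves=[{"turn": [0,0,0],"linear": [386,-458,0],"claw": 0},{"turn": [0,0,0],"linear": [386,-458,0],"claw": 0},{"turn": [0,0,0],"linear": [386,-458,0],"claw": 0},{"turn": [0,0,0],"linear": [386,-458,0],"claw": 0},{"turn": [0,0,0],"linear": [386,-458,0],"claw": 0}])

```text
time_s: 1.1
eef_pos: [0.4529, -0.1222, 0.2313]
eef_rot: [-3.115, -0.41, 0.0]
ft_force: [0.4, 0.3, 1.2]
gripper_width: 0.0856
finger_force: 0.0
```

```bash
python3 -c "
from h import *
go((.601,.1932,.231),(.601,.1932,.09))"
```

```text
t 1.1 pos [ 0.4529 -0.1222  0.2313] F [0.45 0.31 1.24] w 0.0856
[224.6, -266.3, 0.3] [-0.0, 0.0, -0.0001]
[224.6, -266.3, 141.3] [-0.0, 0.0, -0.0001]
```

>>> send_rows(moves=[{"turn": [0,0,0],"linear": [224,-266,60],"claw": 0},{"turn": [0,0,0],"linear": [224,-266,60],"claw": 0},{"turn": [0,0,0],"linear": [224,-266,60],"claw": 0},{"turn": [0,0,0],"linear": [224,-266,60],"claw": 0},{"turn": [0,0,0],"linear": [224,-266,60],"claw": 0}])

```text
time_s: 1.6
eef_pos: [0.5574, 0.1011, 0.1882]
eef_rot: [3.115, 0.41, -0.001]
ft_force: [1.0, -1.2, 0.7]
gripper_width: 0.0855
finger_force: 0.0
```

```bash
python3 -c "
from h import *
go((.601,.1932,.09))"
```

```text
t 1.6 pos [0.5574 0.1011 0.1882] F [ 1.01 -1.17  0.68] w 0.0855
[66.0, -77.7, 98.2] [0.0, 0.0004, 0.0003]
```

>>> send_rows(moves=[{"turn": [0,0,0],"linear": [66,-78,40],"claw": 0},{"turn": [0,0,0],"linear": [66,-78,40],"claw": 0},{"turn": [0,0,0],"linear": [66,-78,98],"claw": 0},{"turn": [0,0,0],"linear": [66,-78,98],"claw": 0},{"turn": [0,0,0],"linear": [66,-78,98],"claw": 0}])

```text
time_s: 2.1
eef_pos: [0.5991, 0.1909, 0.0889]
eef_rot: [3.114, 0.41, -0.007]
ft_force: [-0.1, -0.3, 0.7]
gripper_width: 0.0856
finger_force: 0.0
```

Run:
```python
from h import *
o=[]
for n,(x,y) in(("top",(170,184)),("side",(183,245))):
    p,d=arm.camera(n);o.append(cv2.resize(p[y-35:y+35,x-35:x+35],(390,390),interpolation=2))
cv2.imwrite("pics/g1.png",np.hstack(o))
go((.601,.1932,.012))
```

```text
t 2.2 pos [0.601  0.1907 0.0921] F [ 1.16 -0.33  0.44] w 0.0855
[0.6, -2.5, 80.1] [0.0001, -0.0007, -0.0007]
```

View pics/g1.png

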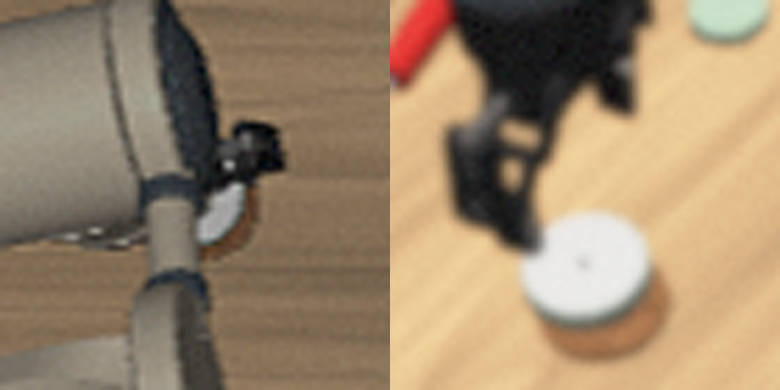

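The side view shows the open fingers straddling the mirror from above, with no contact yet. I continue down.

>>> send_rows(moves=[{"turn": [0,0,0],"linear": [0,-2,45],"claw": 0},{"turn": [0,0,0],"linear": [0,-2,65],"claw": 0},{"turn": [0,0,0],"linear": [0,-2,80],"claw": 0},{"turn": [0,0,0],"linear": [0,-2,80],"claw": 0},{"turn": [0,0,0],"linear": [0,-2,80],"claw": 0}])

```text
time_s: 2.7
eef_pos: [0.6011, 0.1931, 0.0123]
eef_rot: [-3.115, -0.409, -0.003]
ft_force: [0.2, -0.2, 1.1]
gripper_width: 0.0854
finger_force: 0.0
```

Run:
```python
from h import *
o=[]
for n,(x,y) in(("side",(183,255)),):
    p,d=arm.camera(n);o.append(cv2.resize(p[y-35:y+35,x-35:x+35],(490,490),interpolation=2))
cv2.imwrite("pics/g2.png",np.hstack(o))
go((.601,.1932,.012))
```

```text
t 2.75 pos [0.6012 0.1932 0.0125] F [-0.13 -0.47  0.15] w 0.0854
[-0.2, -0.0, 0.5] [0.0001, -0.0024, -0.0004]
```

View pics/g2.png

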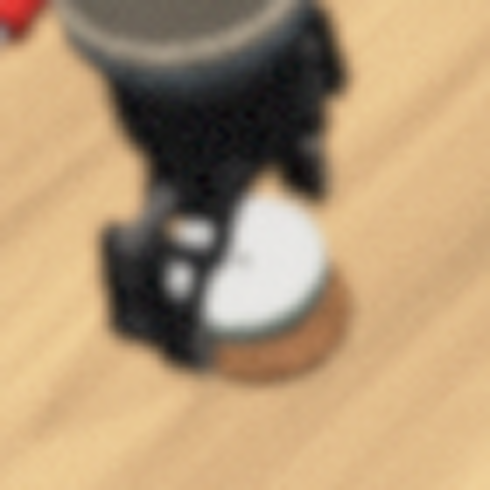

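The near finger is at (170,290) and the far one at (300,160), one on each side of the mirror rim and centred. I close the gripper.

>>> send_rows(moves=[{"turn": [0,0,0],"linear": [0,0,0],"claw": 255},{"turn": [0,0,0],"linear": [0,0,0],"claw": 255},{"turn": [0,0,0],"linear": [0,0,0],"claw": 255},{"turn": [0,0,0],"linear": [0,0,0],"claw": 255},{"turn": [0,0,0],"linear": [0,0,0],"claw": 255}])

```text
time_s: 3.25
eef_pos: [0.6009, 0.1934, 0.0119]
eef_rot: [-3.115, -0.41, -0.003]
ft_force: [-0.7, -0.7, 10.1]
gripper_width: 0.0632
finger_force: 64.7
```

>>> send_rows(moves=[{"turn": [0,0,0],"linear": [0,0,-5],"claw": 255},{"turn": [0,0,0],"linear": [0,0,-30],"claw": 255},{"turn": [0,0,0],"linear": [0,0,-70],"claw": 255},{"turn": [0,0,0],"linear": [0,0,-110],"claw": 255},{"turn": [0,0,0],"linear": [0,0,-110],"claw": 255}])

```text
time_s: 3.75
eef_pos: [0.6029, 0.194, 0.1265]
eef_rot: [-3.114, -0.41, -0.013]
ft_force: [0.6, 0.7, -1.2]
gripper_width: 0.0629
finger_force: 66.2
```

Run:
```python
from h import *
o=[]
p,d=arm.camera("side");x,y=180,205;cv2.imwrite("pics/g3.png",cv2.resize(p[y-45:y+45,x-45:x+45],(540,540),interpolation=2))
go(cw(-.011,0,.12))
```

```text
t 3.8 pos [0.6016 0.1936 0.1238] F [-0.49  0.43 -2.02] w 0.063
[-136.9, 341.9, 3.2] [0.0002, -0.0051, 0.0001]
```

View pics/g3.png

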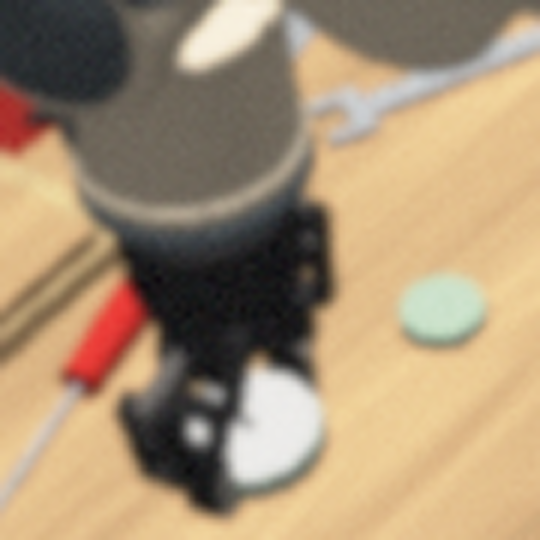

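The mirror is held level, its face visible at (275,425), with the opening at 63 mm. I transfer it.

>>> send_rows(moves=[{"turn": [0,0,0],"linear": [-14,34,0],"claw": 255},{"turn": [0,0,0],"linear": [-31,77,0],"claw": 255},{"turn": [0,0,0],"linear": [-48,120,0],"claw": 255},{"turn": [0,0,0],"linear": [-65,163,0],"claw": 255},{"turn": [0,0,0],"linear": [-82,205,0],"claw": 255}])

```text
time_s: 4.3
eef_pos: [0.5729, -0.0276, 0.1199]
eef_rot: [-3.114, -0.41, 0.002]
ft_force: [1.2, -0.7, -1.0]
gripper_width: 0.0632
finger_force: 66.1
```

```bash
python3 -c "
from h import *
go(cw(-.0125,0,.12))"
```

```text
t 4.3 pos [ 0.5729 -0.0276  0.1199] F [ 1.24 -0.67 -1.03] w 0.0632
[-53.4, 135.7, -0.1] [-0.0006, 0.0014, 0.0002]
```

>>> send_rows(moves=[{"turn": [0,0,0],"linear": [-18,44,0],"claw": 255},{"turn": [0,0,0],"linear": [-35,88,0],"claw": 255},{"turn": [0,0,0],"linear": [-46,118,0],"claw": 255},{"turn": [0,0,0],"linear": [-53,135,0],"claw": 255},{"turn": [0,0,0],"linear": [-53,135,0],"claw": 255}])

```text
time_s: 4.8
eef_pos: [0.5569, -0.1723, 0.1199]
eef_rot: [-3.115, -0.406, 0.002]
ft_force: [0.8, 0.4, -0.6]
gripper_width: 0.0629
finger_force: 66.2
```

>>> send_rows(moves=[{"turn": [0,0,0],"linear": [0,0,10],"claw": 255},{"turn": [0,0,0],"linear": [0,0,25],"claw": 255},{"turn": [0,0,0],"linear": [0,0,35],"claw": 255},{"turn": [0,0,0],"linear": [0,0,35],"claw": 255},{"turn": [0,0,0],"linear": [0,0,35],"claw": 255}])

```text
time_s: 5.3
eef_pos: [0.5577, -0.1694, 0.0855]
eef_rot: [-3.114, -0.411, 0.001]
ft_force: [-0.5, 0.4, -0.6]
gripper_width: 0.0631
finger_force: 66.2
```

Run:
```python
from h import *
o=[]
for n,(x,y) in(("top",(277,200)),("side",(272,175))):
    p,d=arm.camera(n);cv2.imwrite(f"pics/full_{n}.png",p);o.append(cv2.resize(p[y-40:y+40,x-40:x+40],(400,400),interpolation=2))
cv2.imwrite("pics/c1.png",np.hstack(o))
go(cw(-.0125,0,.032))
```

```text
t 5.4 pos [ 0.558  -0.1699  0.0862] F [ 0.74 -0.44 -0.23] w 0.0633
[-2.2, 2.1, 54.2] [0.0003, -0.0005, 0.0004]
```

View pics/c1.png

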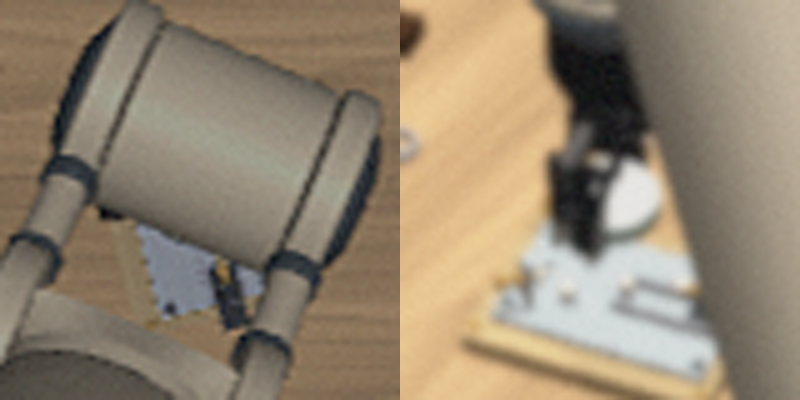

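The mirror hangs level over the cell, its face at (630,195), forward of the keeper. The clips are free. I lower it.

>>> send_rows(moves=[{"turn": [0,0,0],"linear": [-2,2,15],"claw": 255},{"turn": [0,0,0],"linear": [-2,2,35],"claw": 255},{"turn": [0,0,0],"linear": [-2,2,48],"claw": 255},{"turn": [0,0,0],"linear": [-2,2,53],"claw": 255},{"turn": [0,0,0],"linear": [-2,2,53],"claw": 255}])

```text
time_s: 5.9
eef_pos: [0.5562, -0.1724, 0.0325]
eef_rot: [-3.114, -0.41, 0.001]
ft_force: [0.4, -0.4, 0.3]
gripper_width: 0.0631
finger_force: 66.2
```

>>> send_rows(moves=[{"turn": [0,0,0],"linear": [0,0,0],"claw": 255},{"turn": [0,0,0],"linear": [0,0,0],"claw": 255},{"turn": [0,0,0],"linear": [0,0,0],"claw": 255}])

```text
time_s: 6.2
eef_pos: [0.5566, -0.1727, 0.0334]
eef_rot: [3.114, 0.41, 0.001]
ft_force: [-0.1, 0.3, -0.6]
gripper_width: 0.0631
finger_force: 66.2
```

```bash
python3 -c "
from h import *
go(cw(-.0125,0,.028))"
```

```text
t 6.2 pos [ 0.5566 -0.1727  0.0334] F [-0.14  0.31 -0.56] w 0.0631
[-0.2, -0.3, 5.4] [0.0006, -0.0007, -0.0]
```

>>> send_rows(moves=[{"turn": [0,0,0],"linear": [0,0,1],"claw": 255},{"turn": [0,0,0],"linear": [0,0,2],"claw": 255},{"turn": [0,0,0],"linear": [0,0,3],"claw": 255},{"turn": [0,0,0],"linear": [0,0,3.5],"claw": 255},{"turn": [0,0,0],"linear": [0,0,3.5],"claw": 255}])

```text
time_s: 6.7
eef_pos: [0.5563, -0.1725, 0.0292]
eef_rot: [-3.115, -0.41, 0.0]
ft_force: [0.0, 0.5, -0.8]
gripper_width: 0.0634
finger_force: 66.2
```

>>> send_rows(moves=[{"turn": [0,0,0],"linear": [0,0,0.2],"claw": 255},{"turn": [0,0,0],"linear": [0,0,0.4],"claw": 255},{"turn": [0,0,0],"linear": [0,0,0.4],"claw": 255}])

```text
time_s: 7.0
eef_pos: [0.5563, -0.1725, 0.0289]
eef_rot: [3.115, 0.41, -0.0]
ft_force: [-0.0, -0.4, -1.2]
gripper_width: 0.0631
finger_force: 66.2
```

>>> send_rows(moves=[{"turn": [0,0,0],"linear": [0,0,0.2],"claw": 255},{"turn": [0,0,0],"linear": [0,0,0.4],"claw": 255},{"turn": [0,0,0],"linear": [0,0,0.4],"claw": 255}])

```text
time_s: 7.3
eef_pos: [0.5563, -0.1725, 0.0284]
eef_rot: [-3.115, -0.41, -0.0]
ft_force: [-1.2, -0.1, -0.8]
gripper_width: 0.063
finger_force: 66.2
```

>>> send_rows(moves=[{"turn": [0,0,0],"linear": [0,0,0.2],"claw": 255},{"turn": [0,0,0],"linear": [0,0,0.3],"claw": 255},{"turn": [0,0,0],"linear": [0,0,0.3],"claw": 255}])

```text
time_s: 7.6
eef_pos: [0.5563, -0.1725, 0.0282]
eef_rot: [-3.115, -0.41, -0.0]
ft_force: [0.1, 0.1, -0.5]
gripper_width: 0.0634
finger_force: 66.2
```

>>> send_rows(moves=[{"turn": [0,0,0],"linear": [0,0,0.2],"claw": 255},{"turn": [0,0,0],"linear": [0,0,0.3],"claw": 255},{"turn": [0,0,0],"linear": [0,0,0.3],"claw": 255}])

```text
time_s: 7.9
eef_pos: [0.5564, -0.1726, 0.028]
eef_rot: [3.115, 0.41, 0.0]
ft_force: [-0.5, 0.3, 1.5]
gripper_width: 0.063
finger_force: 66.2
```

>>> send_rows(moves=[{"turn": [0,0,0],"linear": [0,0,0],"claw": 255},{"turn": [0,0,0],"linear": [0,0,0],"claw": 255}])

```text
time_s: 8.1
eef_pos: [0.5564, -0.1725, 0.0279]
eef_rot: [3.115, 0.41, 0.0]
ft_force: [-1.0, 0.8, 1.9]
gripper_width: 0.0629
finger_force: 66.2
```

>>> send_rows(moves=[{"turn": [0,0,0],"linear": [0,0,0.1],"claw": 255},{"turn": [0,0,0],"linear": [0,0,0.1],"claw": 255}])

```text
time_s: 8.3
eef_pos: [0.5564, -0.1726, 0.0279]
eef_rot: [3.115, 0.41, 0.0]
ft_force: [-0.6, -0.5, 3.1]
gripper_width: 0.063
finger_force: 66.4
```

>>> send_rows(moves=[{"turn": [0,0,0],"linear": [0,0,0],"claw": 30},{"turn": [0,0,0],"linear": [0,0,0],"claw": 30},{"turn": [0,0,0],"linear": [0,0,0],"claw": 10},{"turn": [0,0,0],"linear": [0,0,0],"claw": 10}])

```text
time_s: 8.7
eef_pos: [0.5563, -0.1725, 0.0277]
eef_rot: [-3.115, -0.41, 0.0]
ft_force: [-0.8, 0.5, 0.5]
gripper_width: 0.0819
finger_force: 0.0
```

>>> send_rows(moves=[{"turn": [0,0,0],"linear": [0,0,-10],"claw": 5},{"turn": [0,0,0],"linear": [0,0,-30],"claw": 5},{"turn": [0,0,0],"linear": [0,0,-65],"claw": 5},{"turn": [0,0,0],"linear": [0,0,-100],"claw": 5},{"turn": [0,0,0],"linear": [0,0,-110],"claw": 5}])

```text
time_s: 9.2
eef_pos: [0.5578, -0.1731, 0.1419]
eef_rot: [3.112, 0.41, 0.007]
ft_force: [0.7, -0.1, 1.0]
gripper_width: 0.0838
finger_force: 0.0
```

Run:
```python
from h import *
x,y=272,185
p,d=arm.camera("side");cv2.imwrite("pics/full_s2.png",p);cv2.imwrite("pics/c2.png",cv2.resize(p[y-35:y+35,x-45:x+45],(720,560),interpolation=2))
go(cw(-.12,0,.13),cw(-.120,0,.05))
```

```text
t 9.25 pos [ 0.5578 -0.1731  0.1418] F [ 0.92 -0.7   1.88] w 0.0838
[-108.7, -1.1, 11.3] [0.0033, -0.0042, 0.0]
[-109.1, -1.3, 91.3] [0.0033, -0.0042, 0.0]
```

View pics/c2.png

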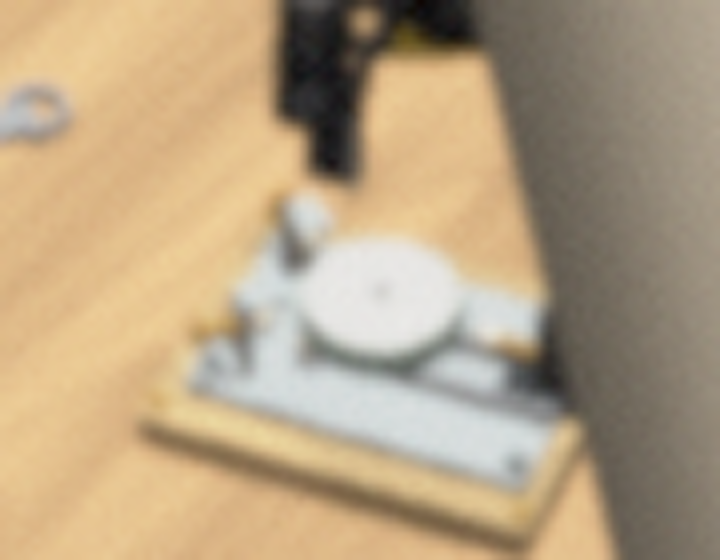

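The mirror lies flat on the pads, ring at (382,290), just before the clips, with the keeper at (530,370). Next I go behind the keeper tab with the fingers shut.

>>> send_rows(moves=[{"turn": [0,0,0],"linear": [-40,-1,0],"claw": 255},{"turn": [0,0,0],"linear": [-80,-1,0],"claw": 255},{"turn": [0,0,0],"linear": [-111,-1,0],"claw": 255},{"turn": [0,0,0],"linear": [-112,-1,10],"claw": 255},{"turn": [0,0,0],"linear": [-112,-1,10],"claw": 255}])

```text
time_s: 9.75
eef_pos: [0.447, -0.2004, 0.1267]
eef_rot: [-3.114, -0.408, 0.002]
ft_force: [-0.3, 1.1, 0.1]
gripper_width: 0.0106
finger_force: 0.0
```

Run:
```python
from h import *
p,d=arm.camera("top");x,y=277,215;cv2.imwrite("pics/c3.png",cv2.resize(p[y-40:y+40,x-40:x+40],(560,560),interpolation=2))
go(cw(-.122,0,.13),cw(-.122,0,.048))
```

```text
t 9.8 pos [ 0.4479 -0.2004  0.1272] F [ 0.4  -0.76  0.46] w 0.003
[2.6, 1.0, -2.8] [-0.0009, 0.0006, -0.0005]
[2.6, 1.1, 79.2] [-0.0009, 0.0006, -0.0005]
```

View pics/c3.png

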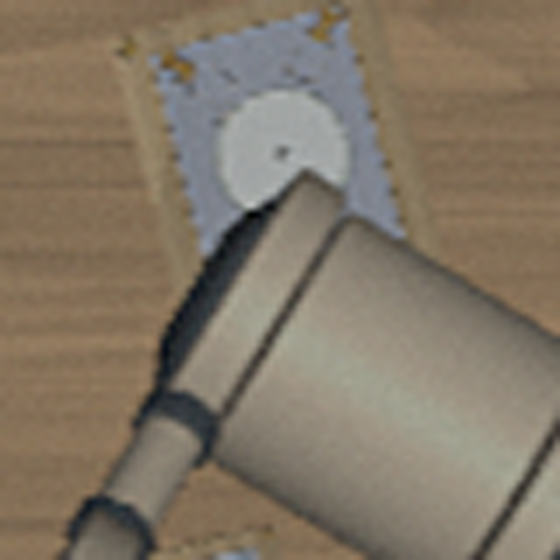

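The mirror sits well, ring at (281,152), and the clip screws are visible. Next I descend behind the tab.

>>> send_rows(moves=[{"turn": [0,0,0],"linear": [2,1,20],"claw": 255},{"turn": [0,0,0],"linear": [2,1,50],"claw": 255},{"turn": [0,0,0],"linear": [2,1,75],"claw": 255},{"turn": [0,0,0],"linear": [2,1,79],"claw": 255},{"turn": [0,0,0],"linear": [2,1,79],"claw": 255}])

```text
time_s: 10.3
eef_pos: [0.4505, -0.2007, 0.0484]
eef_rot: [-3.114, -0.411, 0.002]
ft_force: [-0.5, 0.7, -0.1]
gripper_width: -0.0001
finger_force: 0.0
```

>>> send_rows(moves=[{"turn": [0,0,0],"linear": [2,0,0],"claw": 255},{"turn": [0,0,0],"linear": [4,0,0],"claw": 255},{"turn": [0,0,0],"linear": [6,0,0],"claw": 255},{"turn": [0,0,0],"linear": [8,0,0],"claw": 255},{"turn": [0,0,0],"linear": [8,0,0],"claw": 255}])

```text
time_s: 10.8
eef_pos: [0.4582, -0.199, 0.0491]
eef_rot: [3.114, 0.41, 0.001]
ft_force: [0.5, -1.0, -0.2]
gripper_width: 0.0001
finger_force: 0.0
```

>>> send_rows(moves=[{"turn": [0,0,0],"linear": [2,0,0],"claw": 255},{"turn": [0,0,0],"linear": [4,0,0],"claw": 255},{"turn": [0,0,0],"linear": [6,0,0],"claw": 255},{"turn": [0,0,0],"linear": [8,0,0],"claw": 255}])

```text
time_s: 11.2
eef_pos: [0.4657, -0.1968, 0.0487]
eef_rot: [-3.115, -0.41, 0.0]
ft_force: [-0.1, -0.1, 0.1]
gripper_width: -0.0003
finger_force: 0.0
```

```bash
python3 -c "
from h import *
go(cw(-.11,0,.048))
print(arm.state())"
```

```text
t 11.2 pos [ 0.4657 -0.1968  0.0487] F [-0.1  -0.06  0.13] w -0.0003
[-3.5, -0.1, 0.7] [-0.0, 0.0, -0.0001]
{'time_s': 11.2, 'joint_positions': array([-5.18050905e-01,  5.97295904e-01,  1.81998703e+00,  3.57449339e-05,
        7.24352224e-01,  7.90982026e-01]), 'joint_velocities': array([ 0.02963043,  0.01324598, -0.03952624,  0.00031282,  0.02490913,
        0.02824065]), 'joint_efforts': array([-3.84496953e-01, -7.81329632e+01, -1.86194050e+01,  1.45159379e-04,
       -8.20651604e-02, -9.20582260e-02]), 'eef_pos': array([ 0.46568225, -0.19681739,  0.04874791]), 'eef_rot': array([-3.11468458e+00, -4.09956567e-01,  3.07146902e-05]), 'ft_force': array([-0.10153145, -0.05985992,  0.13136961]), 'wrist_torque': array([-0.01521976, -0.02403552,  0.02020115]), 'finger_force': 0.0, 'gripper_width': -0.00033936694701287655}
```

>>> send_rows(moves=[{"turn": [0,0,0],"linear": [1,0,0],"claw": 255},{"turn": [0,0,0],"linear": [2,0,0],"claw": 255},{"turn": [0,0,0],"linear": [3,0,0],"claw": 255},{"turn": [0,0,0],"linear": [4,0,0],"claw": 255},{"turn": [0,0,0],"linear": [5,0,0],"claw": 255}])

```text
time_s: 11.7
eef_pos: [0.4699, -0.1956, 0.0487]
eef_rot: [-3.114, -0.41, 0.001]
ft_force: [-4.5, -3.0, 3.0]
gripper_width: -0.0
finger_force: 2.5
```

>>> send_rows(moves=[{"turn": [0,0,0],"linear": [1,0,0],"claw": 255},{"turn": [0,0,0],"linear": [2,0,0],"claw": 255},{"turn": [0,0,0],"linear": [3,0,0],"claw": 255},{"turn": [0,0,0],"linear": [4,0,0],"claw": 255}])

```text
time_s: 12.1
eef_pos: [0.4737, -0.1946, 0.0487]
eef_rot: [-3.114, -0.41, 0.001]
ft_force: [-4.5, -2.8, 2.7]
gripper_width: 0.0
finger_force: 2.5
```

>>> send_rows(moves=[{"turn": [0,0,0],"linear": [1,0,0],"claw": 255},{"turn": [0,0,0],"linear": [2,0,0],"claw": 255},{"turn": [0,0,0],"linear": [3,0,0],"claw": 255},{"turn": [0,0,0],"linear": [4,0,0],"claw": 255}])

```text
time_s: 12.5
eef_pos: [0.4776, -0.1935, 0.0487]
eef_rot: [-3.114, -0.41, 0.001]
ft_force: [-4.6, -2.5, 3.4]
gripper_width: -0.0
finger_force: 2.6
```

>>> send_rows(moves=[{"turn": [0,0,0],"linear": [0.6,0,0],"claw": 255},{"turn": [0,0,0],"linear": [1.2,0,0],"claw": 255},{"turn": [0,0,0],"linear": [1.8,0,0],"claw": 255},{"turn": [0,0,0],"linear": [2.4,0,0],"claw": 255},{"turn": [0,0,0],"linear": [2.4,0,0],"claw": 255}])

```text
time_s: 13.0
eef_pos: [0.4799, -0.1929, 0.0487]
eef_rot: [-3.115, -0.41, 0.001]
ft_force: [-4.2, -2.6, 1.4]
gripper_width: 0.0001
finger_force: 2.4
```

```bash
cat >> h.py <<'E'
def look():
    s=arm.state();d=np.array(s["eef_pos"])[:2]-CELL;a=np.radians(YAW);e=np.array([np.cos(a),np.sin(a)])
    print("t",s["time_s"],"xcell",round(1000*d@e,2),"Fx",round(-np.array(s["ft_force"])[:2]@e,2),"F",np.round(s["ft_force"],2))
E
python3 - <<'E'
from h import *
look()
p,d=arm.camera("side");x,y=272,185
cv2.imwrite("pics/c4.png",cv2.resize(p[y-35:y+35,x-45:x+45],(720,560),interpolation=2))
E
```

```text
t 13.0 xcell -91.67 Fx 4.74 F [-4.21 -2.6   1.37]
```

View pics/c4.png

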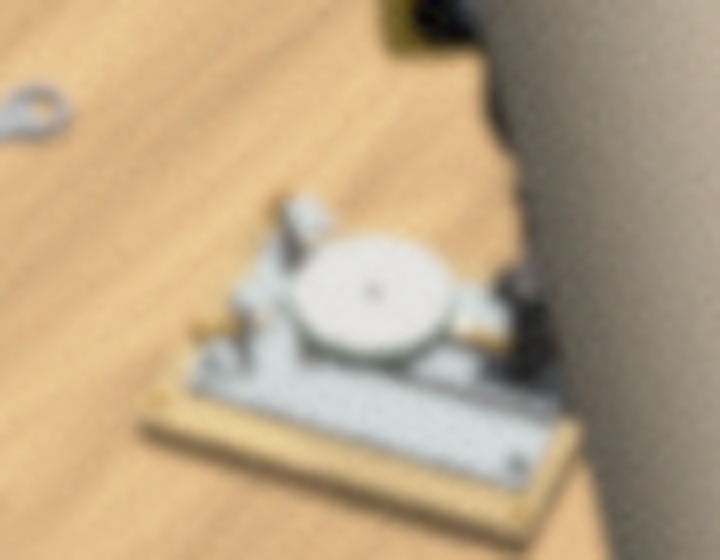

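The keeper nose has reached the rim, and the ring has moved from (382,290) to (373,291). I keep pushing, slower now.

>>> send_rows(moves=[{"turn": [0,0,0],"linear": [0.5,0,0],"claw": 255},{"turn": [0,0,0],"linear": [1,0,0],"claw": 255},{"turn": [0,0,0],"linear": [1.5,0,0],"claw": 255},{"turn": [0,0,0],"linear": [2,0,0],"claw": 255},{"turn": [0,0,0],"linear": [2.5,0,0],"claw": 255}])

```text
time_s: 13.55
eef_pos: [0.4824, -0.1922, 0.0487]
eef_rot: [-3.115, -0.41, 0.001]
ft_force: [-4.8, -3.1, 1.9]
gripper_width: -0.0002
finger_force: 2.6
```

>>> send_rows(moves=[{"turn": [0,0,0],"linear": [0.3,0,0],"claw": 255},{"turn": [0,0,0],"linear": [0.6,0,0],"claw": 255},{"turn": [0,0,0],"linear": [0.9,0,0],"claw": 255}])

```text
time_s: 13.85
eef_pos: [0.4832, -0.192, 0.0487]
eef_rot: [-3.114, -0.41, 0.001]
ft_force: [-4.0, -2.0, 2.3]
gripper_width: 0.0001
finger_force: 2.6
```

```bash
python3 -c "
from h import *
look()"
```

```text
t 13.85 xcell -88.26 Fx 4.39 F [-4.01 -2.    2.35]
```

>>> send_rows(moves=[{"turn": [0,0,0],"linear": [0.2,0,0],"claw": 255},{"turn": [0,0,0],"linear": [0.4,0,0],"claw": 255},{"turn": [0,0,0],"linear": [0.6,0,0],"claw": 255},{"turn": [0,0,0],"linear": [0.8,0,0],"claw": 255}])

```text
time_s: 14.25
eef_pos: [0.484, -0.1918, 0.0487]
eef_rot: [-3.114, -0.41, 0.001]
ft_force: [-3.9, -2.0, 2.6]
gripper_width: 0.0
finger_force: 2.6
```

>>> send_rows(moves=[{"turn": [0,0,0],"linear": [0.2,0,0],"claw": 255},{"turn": [0,0,0],"linear": [0.4,0,0],"claw": 255},{"turn": [0,0,0],"linear": [0.6,0,0],"claw": 255}])

```text
time_s: 14.55
eef_pos: [0.4846, -0.1916, 0.0487]
eef_rot: [-3.114, -0.41, 0.001]
ft_force: [-5.2, -3.0, 2.1]
gripper_width: 0.0004
finger_force: 2.6
```

>>> send_rows(moves=[{"turn": [0,0,0],"linear": [0.15,0,0],"claw": 255},{"turn": [0,0,0],"linear": [0.3,0,0],"claw": 255},{"turn": [0,0,0],"linear": [0.45,0,0],"claw": 255},{"turn": [0,0,0],"linear": [0.6,0,0],"claw": 255}])

```text
time_s: 14.95
eef_pos: [0.4852, -0.1915, 0.0487]
eef_rot: [-3.114, -0.41, 0.001]
ft_force: [-3.9, -2.5, 2.2]
gripper_width: -0.0002
finger_force: 2.6
```

>>> send_rows(moves=[{"turn": [0,0,0],"linear": [0.1,0,0],"claw": 255},{"turn": [0,0,0],"linear": [0.2,0,0],"claw": 255},{"turn": [0,0,0],"linear": [0.3,0,0],"claw": 255},{"turn": [0,0,0],"linear": [0.4,0,0],"claw": 255},{"turn": [0,0,0],"linear": [0.5,0,0],"claw": 255}])

```text
time_s: 15.45
eef_pos: [0.4857, -0.1913, 0.0487]
eef_rot: [-3.114, -0.41, 0.001]
ft_force: [-4.5, -3.0, 2.1]
gripper_width: -0.0002
finger_force: 2.6
```

>>> send_rows(moves=[{"turn": [0,0,0],"linear": [0.1,0,0],"claw": 255},{"turn": [0,0,0],"linear": [0.2,0,0],"claw": 255},{"turn": [0,0,0],"linear": [0.3,0,0],"claw": 255},{"turn": [0,0,0],"linear": [0.4,0,0],"claw": 255},{"turn": [0,0,0],"linear": [0.5,0,0],"claw": 255}])

```text
time_s: 15.95
eef_pos: [0.4862, -0.1912, 0.0487]
eef_rot: [-3.115, -0.41, 0.001]
ft_force: [-3.8, -3.0, 2.4]
gripper_width: 0.0004
finger_force: 2.6
```

>>> send_rows(moves=[{"turn": [0,0,0],"linear": [0.12,0,0],"claw": 255},{"turn": [0,0,0],"linear": [0.24,0,0],"claw": 255},{"turn": [0,0,0],"linear": [0.36,0,0],"claw": 255},{"turn": [0,0,0],"linear": [0.48,0,0],"claw": 255},{"turn": [0,0,0],"linear": [0.6,0,0],"claw": 255}])

```text
time_s: 16.45
eef_pos: [0.4867, -0.1911, 0.0488]
eef_rot: [-3.115, -0.41, 0.001]
ft_force: [-4.6, -2.5, 2.6]
gripper_width: -0.0002
finger_force: 2.6
```

>>> send_rows(moves=[{"turn": [0,0,0],"linear": [0.12,0,0],"claw": 255},{"turn": [0,0,0],"linear": [0.24,0,0],"claw": 255},{"turn": [0,0,0],"linear": [0.36,0,0],"claw": 255},{"turn": [0,0,0],"linear": [0.48,0,0],"claw": 255},{"turn": [0,0,0],"linear": [0.6,0,0],"claw": 255}])

```text
time_s: 16.95
eef_pos: [0.4873, -0.1909, 0.0487]
eef_rot: [-3.114, -0.41, 0.001]
ft_force: [-4.3, -2.5, 2.9]
gripper_width: -0.0
finger_force: 2.6
```

>>> send_rows(moves=[{"turn": [0,0,0],"linear": [0.12,0,0],"claw": 255},{"turn": [0,0,0],"linear": [0.24,0,0],"claw": 255},{"turn": [0,0,0],"linear": [0.36,0,0],"claw": 255},{"turn": [0,0,0],"linear": [0.48,0,0],"claw": 255},{"turn": [0,0,0],"linear": [0.6,0,0],"claw": 255}])

```text
time_s: 17.45
eef_pos: [0.4879, -0.1907, 0.0487]
eef_rot: [-3.114, -0.41, 0.001]
ft_force: [-4.2, -3.1, 3.6]
gripper_width: -0.0004
finger_force: 2.7
```

>>> send_rows(moves=[{"turn": [0,0,0],"linear": [0.1,0,0],"claw": 255},{"turn": [0,0,0],"linear": [0.2,0,0],"claw": 255},{"turn": [0,0,0],"linear": [0.3,0,0],"claw": 255},{"turn": [0,0,0],"linear": [0.4,0,0],"claw": 255}])

```text
time_s: 17.85
eef_pos: [0.4881, -0.1907, 0.0488]
eef_rot: [-3.114, -0.41, 0.002]
ft_force: [-6.5, -3.9, 2.8]
gripper_width: 0.0001
finger_force: 3.3
```

>>> send_rows(moves=[{"turn": [0,0,0],"linear": [0.05,0,0],"claw": 255},{"turn": [0,0,0],"linear": [0.1,0,0],"claw": 255},{"turn": [0,0,0],"linear": [0.1,0,0],"claw": 255}])

```text
time_s: 18.15
eef_pos: [0.4882, -0.1906, 0.0487]
eef_rot: [-3.114, -0.41, 0.002]
ft_force: [-5.8, -3.9, 3.3]
gripper_width: -0.0001
finger_force: 3.3
```

>>> send_rows(moves=[{"turn": [0,0,0],"linear": [0.08,0,0],"claw": 255},{"turn": [0,0,0],"linear": [0.15,0,0],"claw": 255},{"turn": [0,0,0],"linear": [0.15,0,0],"claw": 255}])

```text
time_s: 18.45
eef_pos: [0.4883, -0.1906, 0.0487]
eef_rot: [-3.114, -0.41, 0.002]
ft_force: [-5.6, -3.1, 4.5]
gripper_width: -0.0001
finger_force: 3.6
```

>>> send_rows(moves=[{"turn": [0,0,0],"linear": [0.08,0,0],"claw": 255},{"turn": [0,0,0],"linear": [0.15,0,0],"claw": 255},{"turn": [0,0,0],"linear": [0.15,0,0],"claw": 255}])

```text
time_s: 18.75
eef_pos: [0.4883, -0.1906, 0.0487]
eef_rot: [-3.114, -0.41, 0.002]
ft_force: [-6.7, -3.4, 3.9]
gripper_width: 0.0001
finger_force: 3.9
```

>>> send_rows(moves=[{"turn": [0,0,0],"linear": [0.1,0,0],"claw": 255},{"turn": [0,0,0],"linear": [0.2,0,0],"claw": 255},{"turn": [0,0,0],"linear": [0.2,0,0],"claw": 255}])

```text
time_s: 19.05
eef_pos: [0.4885, -0.1905, 0.0487]
eef_rot: [-3.114, -0.41, 0.002]
ft_force: [-7.2, -5.1, 4.1]
gripper_width: 0.0001
finger_force: 4.3
```

>>> send_rows(moves=[{"turn": [0,0,0],"linear": [0.1,0,0],"claw": 255},{"turn": [0,0,0],"linear": [0.2,0,0],"claw": 255},{"turn": [0,0,0],"linear": [0.2,0,0],"claw": 255}])

```text
time_s: 19.35
eef_pos: [0.4886, -0.1905, 0.0487]
eef_rot: [-3.114, -0.41, 0.002]
ft_force: [-9.0, -5.0, 4.7]
gripper_width: -0.0
finger_force: 4.8
```

The push totals about 9 N, of which about 5 N is rub, so the keeper bears with roughly 4 N. I back off and leave.

>>> send_rows(moves=[{"turn": [0,0,0],"linear": [-0.5,0,0],"claw": 255},{"turn": [0,0,0],"linear": [-2,0,0],"claw": 255},{"turn": [0,0,0],"linear": [-6,0,0],"claw": 255},{"turn": [0,0,0],"linear": [-15,0,0],"claw": 255},{"turn": [0,0,0],"linear": [-20,0,0],"claw": 255}])

```text
time_s: 19.85
eef_pos: [0.4691, -0.1956, 0.0487]
eef_rot: [-3.114, -0.41, 0.001]
ft_force: [-0.7, -0.8, -0.4]
gripper_width: 0.0002
finger_force: 0.0
```

>>> send_rows(moves=[{"turn": [0,0,0],"linear": [0,0,-15],"claw": 255},{"turn": [0,0,0],"linear": [0,0,-60],"claw": 255},{"turn": [0,0,0],"linear": [0,0,-100],"claw": 255},{"turn": [0,0,0],"linear": [-30,150,-130],"claw": 255},{"turn": [0,0,0],"linear": [-30,150,-130],"claw": 255}])

```text
time_s: 20.35
eef_pos: [0.4765, -0.2943, 0.1698]
eef_rot: [3.113, 0.413, 0.002]
ft_force: [1.2, 0.6, 0.2]
gripper_width: -0.0003
finger_force: 0.0
```

>>> send_rows(moves=[{"turn": [0,0,0],"linear": [0,150,0],"claw": 255},{"turn": [0,0,0],"linear": [0,150,0],"claw": 255},{"turn": [0,0,0],"linear": [0,150,0],"claw": 255},{"turn": [0,0,0],"linear": [0,150,0],"claw": 255},{"turn": [0,0,0],"linear": [0,150,0],"claw": 255}])

```text
time_s: 20.85
eef_pos: [0.5146, -0.4392, 0.1673]
eef_rot: [-3.114, -0.408, 0.001]
ft_force: [0.2, 0.1, -0.1]
gripper_width: 0.0003
finger_force: 0.0
```

Run:
```python
from h import *
look()
a=np.radians(YAW);R=np.array([[np.cos(a),np.sin(a)],[-np.sin(a),np.cos(a)]])
for n,sd in(("top",cw(0,0,.054)),("side",cw(0,0,.054))):
    p,d=arm.camera(n);g=p.min(2).astype(float);x,y=proj(n,sd)[0].round().astype(int)
    yy,xx=np.mgrid[y-4:y+5,x-4:x+5];v=g[yy,xx];w=np.clip(np.median(v)-18-v,0,None)
    q=ray(n,[[(w*xx).sum()/w.sum(),(w*yy).sum()/w.sum()]],.054)[0,:2]
    print(n,"ring in cell",(R@(q-CELL)*1000).round(1),"bright",np.median(v),v.min(),"depth pt z",cloud(n,d)[y-2:y+3,x-2:x+3,2].mean().round(4))
    C=cloud(n,d);X=(C[...,:2]-CELL)@R.T*1000
    m=(np.abs(X[...,0]+32.5+33)<30)&(np.abs(X[...,1])<10)&(C[...,2]>.066)&(C[...,2]<.085)
    print(" tab x",X[m].mean(0).round(1) if m.any() else None,m.sum())
```

```text
t 20.85 xcell -121.98 Fx -0.25 F [ 0.23  0.11 -0.08]
top ring in cell [-0.   0.4] bright 160.0 97.0 depth pt z 0.0537
 tab x [-65.9  -1.3] 20
side ring in cell [-1.7 -2.1] bright 223.0 204.0 depth pt z 0.0542
 tab x [-67.6   0.5] 23
```

The ring is at the cell centre within about 1 mm, the face is 54 mm up, and the keeper tab is about 33 mm behind the rim. The readings agree, so I hand in.

```bash
python3 -c "
from workcell import arm
print(arm.job_done())"
```

```text
the job is handed in; nothing more can be done
None
```

The mirror is seated in the cell with the keeper pushed against its rim at about 4 N, estimated from the measured push; the job is handed in, but no verdict came back, and the individual pad and stop forces could not be measured.

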